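# Fit the keyed shaft into the pulley hub and hold it home against the preload spring

## Robot

A 6-joint arm with a two-finger parallel gripper is mounted at the origin on a cart in front of the work surface, level with it; the furniture and walls round the work are solid. World frame = base frame: x ahead of the robot, y to its left, z up, the work surface at z = 0. Lengths are in m, angles in rad, forces in N, time in s.
With the tool pointing down it reaches from about 0.375 to 0.9 m from the base axis. Payload 3.1 kg.
Tool frame: the origin (TCP) lies midway between the tips of the shut fingers; the grasp point (between the pads) lies manip.grip_depth behind it (manip.grip_depth is the distance from the TCP to the grasp point, in m); z points along the fingers, y is the direction in which the jaws open and shut (so a half turn about z gives the same grasp; the last joint's range is limited). The gripper opens to 85 mm and grips with 20 to 120 N. Pads are 22 mm wide; open, the fingers measure 114 mm over their backs; the gripper's body (76 mm by 85 mm) begins 54 mm behind the grasp point. The pads swing forward as they close: fully open they stand 13 mm farther back than shut.
Start: joints at [1.093, 0.527, 1.433, -0, 1.181, -0.178], TCP at [0.184, 0.597, 0.231] pointing down, gripper open.
Joint ranges: [-3.08, 3.08], [-0.75, 2.2], [0.22, 2.44], [-1.43, 4.57], [0, 2.65], [-2.85, 2.85]. Speed limits (rad/s): [2.79, 2.79, 3.14, 3.14, 3.14, 3.14].

## Interface

Orientations are given as a unit quaternion [x, y, z, w].
In Python, from station import manip, vision gives the robot as it stands.
- The arm moves only by the shell command python3 -m crank 'ROWS' [FORCE]. ROWS is JSON, a list of rows, each an object with "grip": the closure, from 0 (fully open) to 1 (shut); "offset": the shift along the tool's x, y, z in mm, a list of three; "angular": the turn, a rotation vector about the tool's x, y, z in degrees, a list of three. A call has 1 to 10 rows; each row is the pose to reach, as a shift and turn from the pose commanded when the call began, along the tool's axes at that moment; what a row does not reach only later rows make up. A row lasts 1/10 s, in which the tool goes at most 50 mm and 8.59 degrees, less where a joint would pass 70% of its speed; a pose out of reach is approached as far as the arm can. A call with a gripper value outside its range is refused whole. The fingers move at their own pace and stop on an object; FORCE is the grip in N (left out, the last holds). Time passes only in rows, so rows that repeat a pose let the fingers close. It gives the time, the measured TCP pose, the force and the opening at its end, in the units of the state.
- manip.sense(): the state, without advancing time (a new reading comes with each control period).
- vision.snapshot(name): name is "side" or "top" or "wrist"; returns a dict with "pixels" (480x640x3 uint8, red, green, blue), "intrinsics" (3x3 intrinsics, pixels), "R" (3x3) and "t" (3): a world point X has camera coordinates R X + t. Camera axes: x right, y down, z forward; pixel columns grow to the right and rows downward; lengths in m; the calibration is good to about 2 mm. A picture is of the moment at which its call begins. There is no depth.
- manip.sign_off(): hands the job in, once; it reports no verdict.
The state is a dict: "t": time; "q": joint angles; "qd": joint speeds; "tau": joint torques, N m; "tcp_pos": TCP position; "tool_rot": TCP orientation; "force": force on the tool from outside, world axes, zero at the start; "ft_torque": the same for the moment, N m; "finger_gap": opening from 0.0 (shut) to 1.0 (fully open).
Only numpy, scipy, OpenCV 4.12 (cv2) and the standard library are available. Lean on these libraries where they do the work, as an engineer would, in place of code of your own. Each camera call takes 0.05 s, during which the arm holds its last target.

## Task

Take the keyed shaft out of the wooden stand (not the plain one beside it) and push it, foot first, down into the hub of the belt pulley, turning it until its key slips into the keyway, and on down until its collar sits on the hub. A spring in the hub pushes the shaft back out until a workmate has tightened the set screw, so do not let go: the job finishes with you still gripping the shaft and pressing it fully home. Leave the plain shaft and the loose spare parts (pinion, bearing, bush) where they are.

Things in the scene. Friction and masses are not known exactly. Their poses are not given: they have to be found in the camera images.
- keyed_shaft: steel shaft with a key, 110 mm long, about 0.4 kg, upright in one hole of the stand. Origin: centre of its foot, z up the shaft. From the foot: 30 mm diameter up to 50 mm (lowest 3 mm chamfered to 24), collar of 46 mm diameter from 50 to 58 mm, round journal of 26 mm diameter from 58 to 110 mm, to be gripped. Key on its own -x side, see key_foot; a dark scribed line on the top face lies over it
- key_foot (a point): lower end of the keyed shaft's key, 17.5 mm from the axis on the shaft's -x side, 18 mm above its foot. The dark key is 10 mm wide, stands 5 mm proud of the 30 mm part, runs from 18 to 46 mm above the foot and is chamfered at its lower end
- shaft_grip (a point): point on the keyed shaft's axis in the middle of the upper journal's grip length, 86 mm above the foot, 28 mm above the collar's top
- plain_shaft: the same shaft without key or scribed line, standing in the other hole of the stand; leave it. Origin: centre of its foot, z up
- stand: fixed wooden block 80 x 190 x 28 mm with two blind holes of 33.5 mm diameter, 16 mm deep, on its centre line 55 mm either side of the middle (along its y). Origin: centre of the underside, on the table
- pulley: fixed belt pulley on a grey foot plate (124 x 160 x 12 mm, four bolts): two-groove pulley of 124 mm diameter, 42 to 74 mm high, round a bright hub of 70 mm diameter whose flat top face is 80 mm high. Origin: centre of the foot plate's underside, on the table; z up along the bore. The keyway is on its own -x side, see keyway
- bore_mouth (a point): centre of the upright bore at the hub face, 80 mm above the table. Bore 32 mm in diameter, open upward. The shaft is home when its collar lies on the hub face, its foot 50 mm below the face. While its key is not over the keyway, the key rides on the hub face, with the foot 18 mm down in the bore
- keyway (a point): middle of the keyway's opening at the hub face, 19 mm from the bore's axis on the pulley's -x side. The keyway is a slot 12 mm wide in the bore's wall, reaching 22.5 mm out from the bore's axis, open at the hub face and running the whole depth
- thrust_cup (a joint): spring-loaded brass cup in the bore that the shaft's foot meets 44 mm below the hub face; 0 = up, 0.006 m = pressed down by a shaft that is home (stop at 0.008). The spring pushes up with 6.7 N at 0 and 10.9 N at 0.006, more than the shaft's weight: about 6 to 8 N of downward push keeps the shaft home
- spare_pinion: loose dark toothed pinion, 57 mm diameter, 30 mm high, lying on the table behind the work; leave it. Origin: centre of its underside
- spare_bearing: loose ball bearing, 52 mm diameter, 15 mm high, lying on the table in front of the pulley, to its right; leave it. Origin: centre of its underside
- spare_bush: loose dark steel bush, 42 mm diameter, 50 mm high, standing on the table to the right of the pulley; leave it. Origin: centre of its underside
There are look-alikes about, which are no part of the job. Leave any orange look-alike of the plain_shaft alone. What is shaped like the keyed_shaft but red is not meant.

How it is judged:
On the way, in this order (a step that is already met when the one before it is completed fails the run):
1. the keyed shaft is held in the fingers, upright, lifted clear of the stand (height (world z) of keyed_shaft above 0.035 m and contact force between the fingers and keyed_shaft above 3 N and contact force between keyed_shaft and stand below 0.1 N and angle between keyed_shaft's own z axis and vertical below 0.25 rad), for 0.2 s.
2. the shaft is in the bore with its key in the keyway (horizontal distance between keyed_shaft and bore_mouth below 0.004 m and z of key_foot in the frame of bore_mouth below -0.004 m and horizontal distance between key_foot and keyway below 0.005 m), for 0.1 s.
At the end, for the whole second after the job is handed in: Keyed shaft in the bore, key in the keyway (5 mm), axis within 3 mm and 0.06 rad, collar within 1.8 mm of the hub face, spring cup down over 4.2 mm, fingers still gripping it (over 3 N), at rest. Plain shaft, pinion, bearing and bush within 30 mm of their start, the plain shaft upright (z of keyed_shaft in the frame of bore_mouth below -0.0482 m and horizontal distance between keyed_shaft and bore_mouth below 0.003 m and horizontal distance between key_foot and keyway below 0.005 m and angle between keyed_shaft's own z axis and vertical below 0.06 rad and value of joint thrust_cup above 0.0042 m and contact force between the fingers and keyed_shaft above 3 N and linear speed of keyed_shaft below 0.02 m/s and distance of each of plain_shaft, spare_pinion, spare_bearing, spare_bush from where it was at the start of the episode below 0.03 m and angle between plain_shaft's own z axis and vertical below 0.15 rad); the arm keeps its last pose, push and grip.
It fails at once if the plain shaft is taken or knocked over (distance of plain_shaft from where it was at the start of the episode above 0.03 m or angle between plain_shaft's own z axis and vertical above 0.3 rad).
It fails at once if a spare part is knocked away (distance of any of spare_pinion, spare_bearing, spare_bush from where it was at the start of the episode above 0.04 m).
It also fails if it takes over 54 s, if anything falls off the work surface, if the arm or the gripper's body presses on something with over 40 N, if the wrist force passes 120 N, or if a joint passes its speed limit or range.

## Working session

There is one attempt and no reset: what is moved stays moved. The work goes in short steps, Python scripts to look and compute and a shell command to move; the robot and the scene stay as the last step left them, time stands still between calls to the robot, and variables do not carry over. Pictures are saved under pics/ and viewed, and the job is handed in when it is done.

```bash
mkdir -p pics; ls; cat > h.py <<'E'
import numpy as np, cv2
from station import manip, vision
def snap(n,f=None):
    s=vision.snapshot(n)
    if f: cv2.imwrite('pics/'+f,s['pixels'][:,:,::-1])
    return s
def ray(s,u,v,z):
    K,R,t=map(np.array,(s['intrinsics'],s['R'],s['t']))
    d=R.T@np.linalg.solve(K,[u,v,1.]); c=-R.T@t
    return c+d*(z-c[2])/d[2]
def proj(s,X):
    K,R,t=map(np.array,(s['intrinsics'],s['R'],s['t']))
    p=K@(R@np.array(X)+t); return p[:2]/p[2]
E
python3 - <<'E'
from h import *
import pickle
d={n:snap(n,n+'0.png') for n in('side','top','wrist')}
pickle.dump(d,open('s0.pkl','wb'))
print(manip.sense(),manip.grip_depth)
for n in d: print(n,-np.array(d[n]['R']).T@d[n]['t'])
E
```

```text
pics
{'t': 0.15, 'q': array([ 1.09348620e+00,  5.28269924e-01,  1.43362657e+00, -1.53578361e-05,
        1.18139044e+00, -1.78476590e-01]), 'qd': array([-0.00058011, -0.00038193, -0.00360213,  0.00081924,  0.00019803,
        0.00052499]), 'tau': array([ 1.69085633e-04, -4.42746592e+01, -1.78276026e+01, -2.54006563e-04,
        5.58249070e-03, -3.89105162e-05]), 'tcp_pos': array([0.18370593, 0.59681022, 0.23054187]), 'tool_rot': array([ 1.48858481e-01,  9.88858147e-01, -8.04290940e-04, -2.66096665e-04]), 'force': array([ 0.23247949,  0.44481623, -0.19768602]), 'ft_torque': array([-0.0130273 , -0.02480946,  0.00521488]), 'finger_gap': 1.0021342338929862} 0.0187
side [ 0.34482302 -0.88814934  0.73326305]
top [ 0.3568506  -0.04607605  1.08938646]
wrist [0.11906458 0.61729265 0.37212827]
```

View pics/top0.png

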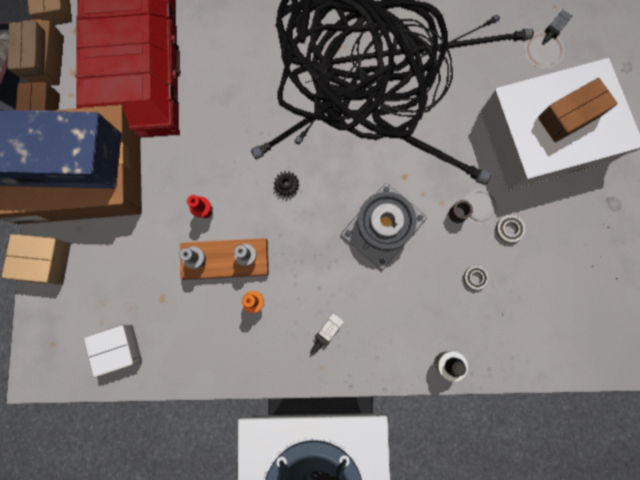

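View pics/side0.png

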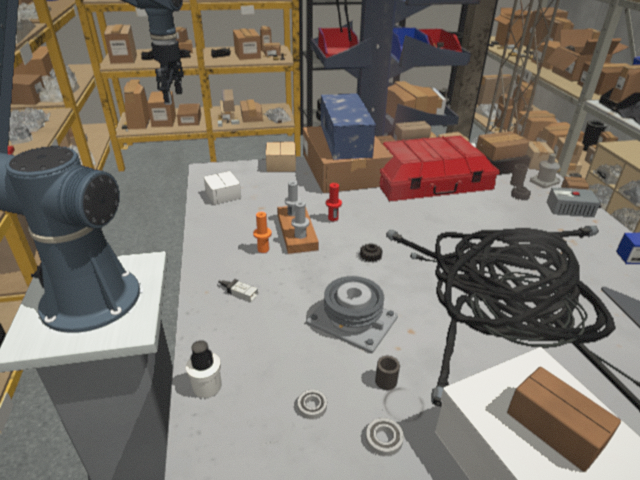

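View pics/wrist0.png

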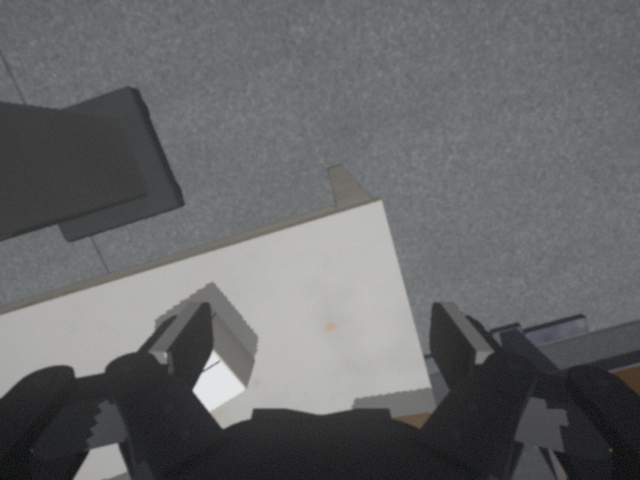

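```bash
python3 - <<'E'
from h import *
import pickle
d=pickle.load(open('s0.pkl','rb'))
t=d['top']['pixels'][:,:,::-1];s=d['side']['pixels'][:,:,::-1]
r=lambda a:cv2.resize(a,(400,300),interpolation=cv2.INTER_CUBIC)
a=np.vstack([np.hstack([r(t[230:290,177:257]),r(t[230:290,200:280])]),np.hstack([r(t[190:250,345:425]),r(s[175:250,260:360])])])
cv2.imwrite('pics/c1.png',a)
print(ray(d['top'],191,256,.11),ray(d['top'],243,252,.11),ray(d['top'],388,219,.08))
E
```

```text
[0.48673034 0.23485068 0.11      ] [0.49250235 0.12958683 0.11      ] [ 0.55965862 -0.16960437  0.08      ]
```

View pics/c1.png

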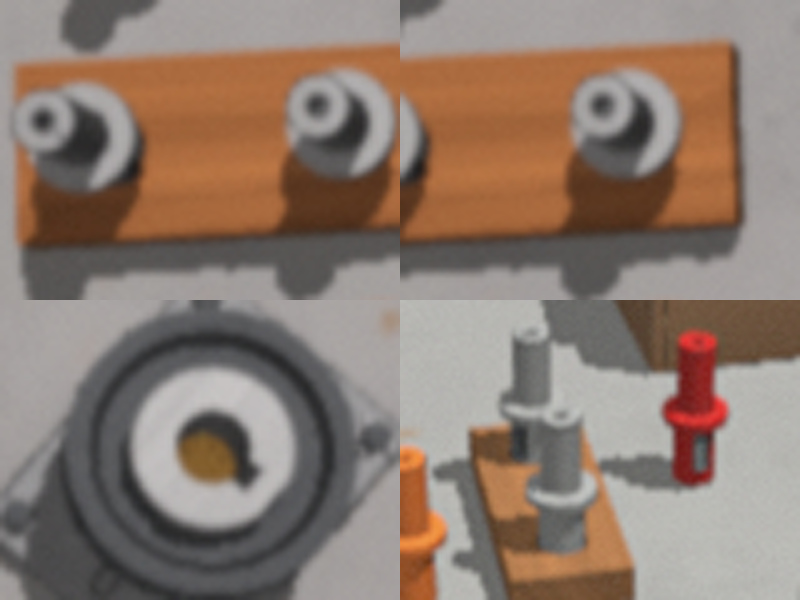

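The keyed shaft is the far one in the side view, at side (292,190) and top (191,256). In the enlarged crop, only this steel shaft shows a dark key on its lower part. The other candidates don't fit:
- The steel shaft at side (299,210), top (243,252), is bare, so it is the plain one.
- The red one at top (200,206) and the orange one at top (252,301) are look-alikes.

The keyway is at the lower right of the bore in the top view. Next I'll place the wrist camera over the shaft.

```bash
cat >> h.py <<'E'
from scipy.spatial.transform import Rotation as Ro
def tri(s1,p1,s2,p2):
    A=[];b=[]
    for s,p in((s1,p1),(s2,p2)):
        K,R,t=map(np.array,(s['intrinsics'],s['R'],s['t']))
        d=R.T@np.linalg.solve(K,[*p,1.]);d/=np.linalg.norm(d);P=np.eye(3)-np.outer(d,d)
        A.append(P);b.append(P@(-R.T@t))
    return np.linalg.lstsq(np.vstack(A),np.hstack(b),rcond=None)[0]
def rel(target):  # world TCP target -> tool-axes shift in mm
    q=manip.sense(); R=Ro.from_quat(q['tool_rot'])
    return 1000*R.inv().apply(np.array(target)-q['tcp_pos'])
E
python3 - <<'E'
from h import *
import pickle
d=pickle.load(open('s0.pkl','rb'))
T,S,W=d['top'],d['side'],d['wrist']
print('keyed',tri(T,(185.6,254.2),S,(292.5,184)),'plain',tri(T,(240.5,250.8),S,(300.5,204)))
for p in [(185.6,254.2),(240.5,250.8)]: print(ray(T,*p,.122))
# hub
print(ray(T,388,219,.08), 'red',ray(T,197,200,.11))
q=manip.sense(); R=Ro.from_quat(q['tool_rot']).as_matrix()
print('R',R); print('tcp px',proj(W,q['tcp_pos']), 'cam fwd',np.array(W['R'])[2], W['intrinsics'])
print('cam in tool',R.T@(-np.array(W['R']).T@W['t']-q['tcp_pos']))
E
```

```text
keyed [0.48978425 0.24396638 0.11647409] plain [0.49405337 0.13294324 0.119279  ]
[0.48900905 0.24231958 0.122     ]
[0.49337276 0.13245436 0.122     ]
[ 0.55965862 -0.16960437  0.08      ] red [0.60274584 0.22523396 0.11      ]
R [[-9.55682163e-01  2.94399416e-01 -7.65714766e-04]
 [ 2.94400272e-01  9.55681011e-01 -1.51143781e-03]
 [ 2.86812654e-04 -1.66988079e-03 -9.99998565e-01]]
tcp px [319.78060565 309.21542745] cam fwd [ 0.25589672 -0.07975206 -0.96340878] [[364.82711355   0.         320.77446579]
 [  0.         364.82711355 244.60697644]
 [  0.           0.           1.        ]]
cam in tool [ 0.06784722  0.00030786 -0.14156766]
```

```bash
python3 - <<'E'
from h import *
print(rel([.489,.242,.25]))
E
```

```text
[-396.21474616 -249.23948983  -19.1555934 ]
```

```bash
python3 -m crank '[{"grip":0,"offset":[-40,-25,-19],"angular":[0,0,0]},{"grip":0,"offset":[-80,-50,-19],"angular":[0,0,0]},{"grip":0,"offset":[-120,-75,-19],"angular":[0,0,0]},{"grip":0,"offset":[-160,-100,-19],"angular":[0,0,0]},{"grip":0,"offset":[-200,-125,-19],"angular":[0,0,0]},{"grip":0,"offset":[-240,-150,-19],"angular":[0,0,0]},{"grip":0,"offset":[-280,-175,-19],"angular":[0,0,0]},{"grip":0,"offset":[-320,-200,-19],"angular":[0,0,0]},{"grip":0,"offset":[-360,-225,-19],"angular":[0,0,0]},{"grip":0,"offset":[-396,-249,-19],"angular":[0,0,0]}]'
python3 -m crank '[{"grip":0,"offset":[0,0,0],"angular":[0,0,0]},{"grip":0,"offset":[0,0,0],"angular":[0,0,0]},{"grip":0,"offset":[0,0,0],"angular":[0,0,0]}]'
python3 - <<'E'
from h import *
import pickle
s=snap('wrist','w1.png');pickle.dump(s,open('s1.pkl','wb'))
p=proj(s,[.489,.242,.122]);print(p)
u,v=map(int,p)
cv2.imwrite('pics/w1c.png',cv2.resize(s['pixels'][v-60:v+60,u-80:u+80,::-1],(800,600),interpolation=cv2.INTER_CUBIC))
E
```

```text
t: 1.15
tcp_pos: [0.4903, 0.2409, 0.2502]
tool_rot: [0.149, 0.989, -0.0, 0.0]
force: [0.1, 0.4, 1.0]
finger_gap: 1.004
t: 1.45
tcp_pos: [0.4881, 0.2433, 0.25]
tool_rot: [0.149, 0.989, -0.0, -0.001]
force: [0.3, -0.2, -0.1]
finger_gap: 0.999
[318.76269503 237.22253336]
```

View pics/w1.png

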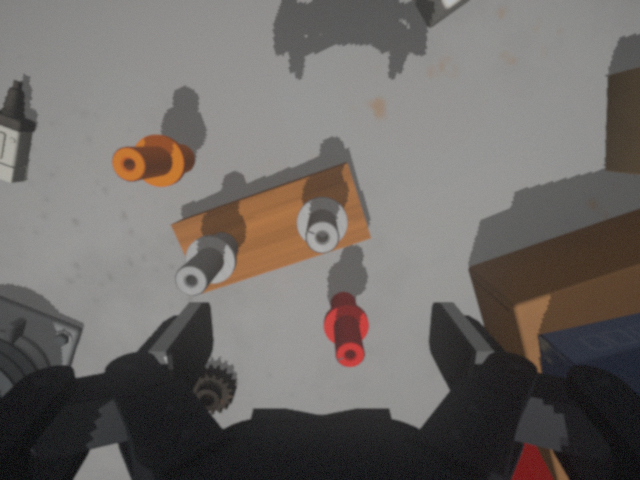

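View pics/w1c.png

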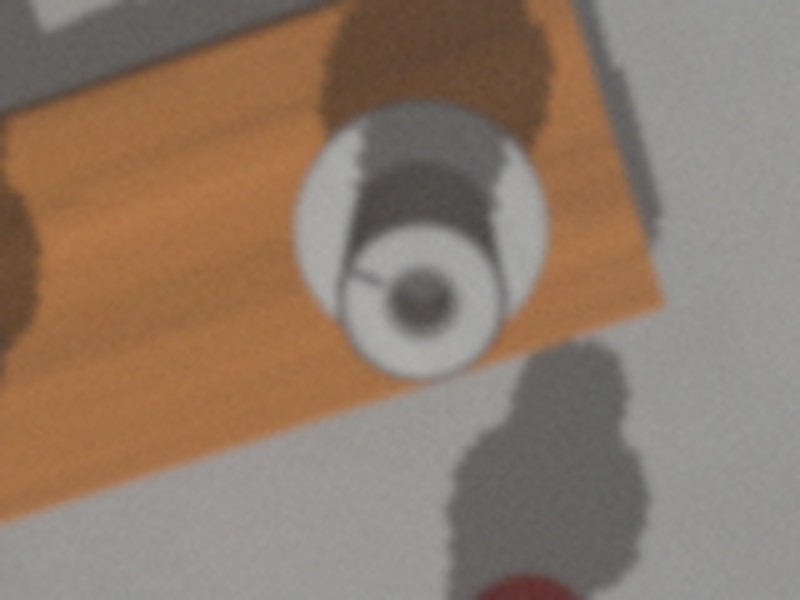

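The line on the top face (crop (355,272) toward the centre at (422,301)) confirms this is the keyed shaft. It agrees with the dark key seen in the side view.

```bash
python3 - <<'E'
from h import *
import pickle
s=pickle.load(open('s1.pkl','rb'))
f=lambda x,y:(x/5-.4+238,y/5-.4+177)
c=ray(s,*f(423,301),.122);l=ray(s,*f(355,272),.122)
print(c,l,np.hypot(*(l-c)[:2]),np.degrees(np.arctan2(*(l-c)[[1,0]])))
# refine line angle: dark pixels in annulus 8..12 mm
g=cv2.cvtColor(s['pixels'],cv2.COLOR_RGB2GRAY)
vals=[]
for a in range(0,360,10):
    v=[]
    for r in(.0085,.0095,.0105):
        p=proj(s,c+[r*np.cos(np.radians(a)),r*np.sin(np.radians(a)),0]);v.append(cv2.getRectSubPix(g.astype(np.float32),(1,1),tuple(map(float,p)))[0,0])
    vals.append((a,int(np.mean(v))))
print(vals)
print(rel([c[0],c[1],.0793]), manip.sense()['tcp_pos'])
E
```

```text
[0.48945256 0.24460436 0.122     ] [0.48207313 0.23606143 0.122     ] 0.011288828220029298 -130.82064432829233
[(0, 166), (10, 166), (20, 166), (30, 164), (40, 162), (50, 162), (60, 163), (70, 164), (80, 162), (90, 162), (100, 161), (110, 161), (120, 161), (130, 159), (140, 159), (150, 160), (160, 159), (170, 159), (180, 161), (190, 162), (200, 162), (210, 163), (220, 155), (230, 129), (240, 161), (250, 169), (260, 169), (270, 169), (280, 167), (290, 169), (300, 169), (310, 170), (320, 171), (330, 171), (340, 170), (350, 168)]
[ -1.39397357   1.43228601 170.77782643] [0.48790339 0.24363104 0.25007972]
```

```bash
python3 -m crank '[{"grip":0,"offset":[-0.5,1.5,25],"angular":[0,0,0]},{"grip":0,"offset":[-0.5,1.5,50],"angular":[0,0,0]},{"grip":0,"offset":[-0.5,1.5,75],"angular":[0,0,0]},{"grip":0,"offset":[-0.5,1.5,100],"angular":[0,0,0]},{"grip":0,"offset":[-0.5,1.5,120],"angular":[0,0,0]},{"grip":0,"offset":[-0.5,1.5,140],"angular":[0,0,0]},{"grip":0,"offset":[-0.5,1.5,155],"angular":[0,0,0]},{"grip":0,"offset":[-0.5,1.5,165],"angular":[0,0,0]},{"grip":0,"offset":[-0.5,1.5,171],"angular":[0,0,0]},{"grip":0,"offset":[-0.5,1.5,171],"angular":[0,0,0]}]'
python3 - <<'E'
from h import *
s=snap('wrist','w2.png');snap('side','s2.png')
E
```

```text
t: 2.5
tcp_pos: [0.4894, 0.2446, 0.0789]
tool_rot: [0.148, 0.989, -0.0, -0.0]
force: [-0.1, 0.5, -0.9]
finger_gap: 1.001
```

View pics/w2.png

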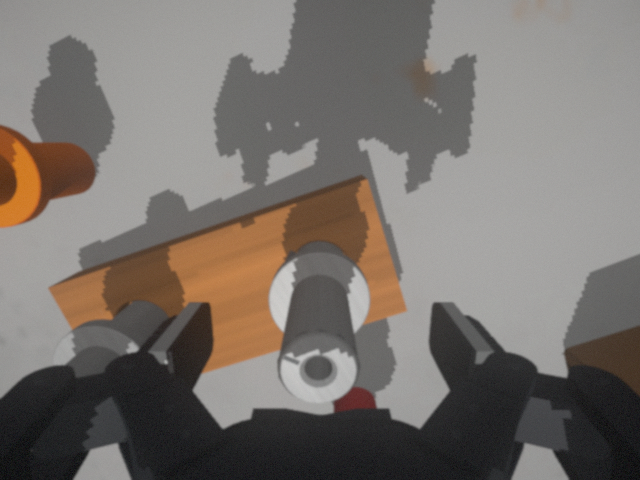

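The shaft's top (318,369) sits midway between the pads, and the left finger clears the plain shaft at (100,350). Close with 60 N.

```bash
python3 -m crank '[{"grip":1,"offset":[0,0,0],"angular":[0,0,0]},{"grip":1,"offset":[0,0,0],"angular":[0,0,0]},{"grip":1,"offset":[0,0,0],"angular":[0,0,0]},{"grip":1,"offset":[0,0,0],"angular":[0,0,0]},{"grip":1,"offset":[0,0,0],"angular":[0,0,0]},{"grip":1,"offset":[0,0,0],"angular":[0,0,0]},{"grip":1,"offset":[0,0,0],"angular":[0,0,0]},{"grip":1,"offset":[0,0,0],"angular":[0,0,0]}]' 70
python3 -m crank '[{"grip":1,"offset":[0,0,-10],"angular":[0,0,0]},{"grip":1,"offset":[0,0,-20],"angular":[0,0,0]},{"grip":1,"offset":[0,0,-40],"angular":[0,0,0]},{"grip":1,"offset":[0,0,-65],"angular":[0,0,0]},{"grip":1,"offset":[0,0,-90],"angular":[0,0,0]},{"grip":1,"offset":[0,0,-110],"angular":[0,0,0]},{"grip":1,"offset":[0,0,-120],"angular":[0,0,0]},{"grip":1,"offset":[0,0,-120],"angular":[0,0,0]},{"grip":1,"offset":[0,0,-120],"angular":[0,0,0]},{"grip":1,"offset":[0,0,-120],"angular":[0,0,0]}]'
python3 - <<'E'
from h import *
s=snap('wrist','w3.png');snap('side','s3.png')
print(manip.sense())
print(rel([.5597,-.1696,.199]),ray(s,318,369,.23))
E
```

```text
t: 3.4
tcp_pos: [0.4902, 0.2439, 0.0798]
tool_rot: [0.149, 0.989, -0.0, 0.0]
force: [-0.9, -1.0, 4.3]
finger_gap: 0.285
t: 4.4
tcp_pos: [0.489, 0.2437, 0.198]
tool_rot: [0.149, 0.989, -0.001, -0.001]
force: [-0.4, 0.1, -3.2]
finger_gap: 0.286
{'t': 4.5, 'q': array([ 2.57813887e-01,  4.66703976e-01,  1.66334797e+00,  3.80780889e-05,
        1.01421530e+00, -1.01410962e+00]), 'qd': array([-0.00037882, -0.00097047, -0.00397781, -0.00019778, -0.00035059,
       -0.00016326]), 'tau': array([ 2.21838715e-02, -4.10221195e+01, -1.62411565e+01,  3.32354984e-04,
        1.61928032e-02, -1.24329986e-05]), 'tcp_pos': array([0.48926806, 0.24381512, 0.19808265]), 'tool_rot': array([ 1.48890681e-01,  9.88852758e-01, -5.14855051e-04, -1.23432472e-03]), 'force': array([-0.5769222 , -0.37388211, -4.02642408]), 'ft_torque': array([ 0.0121998 , -0.00673223,  0.04160919]), 'finger_gap': 0.28143795640238034}
[-189.04243414 -374.34720102   -0.8310803 ] [0.49586469 0.24120062 0.23      ]
```

View pics/w3.png

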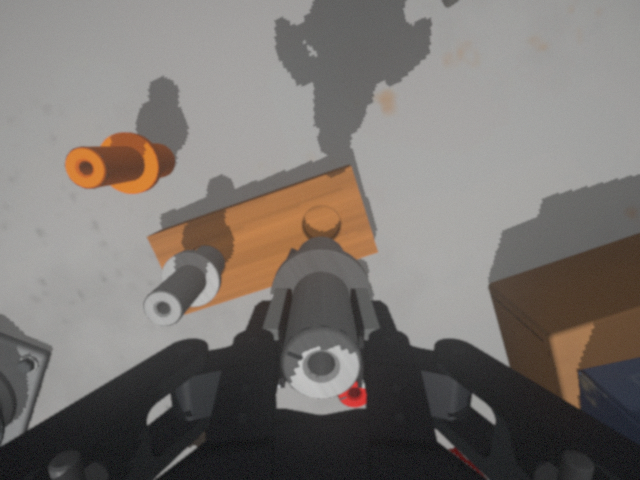

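View pics/s3.png

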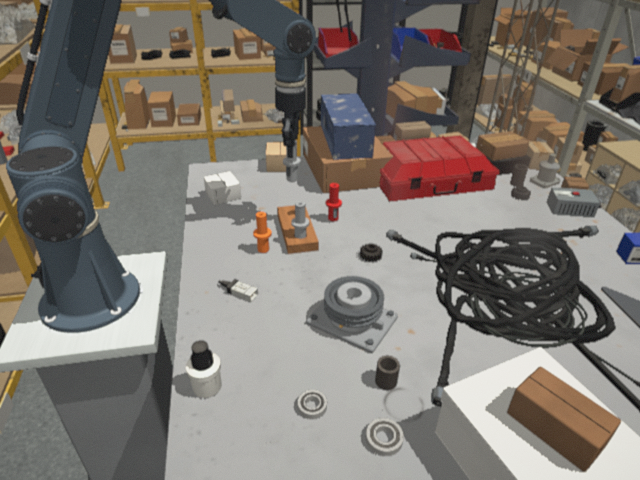

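The keyed shaft is held and lifted clear, upright, with the plain shaft still standing (side (299,215)). Next I'll move beyond the pulley so the wrist camera sees the hub unobstructed.

```bash
python3 -m crank '[{"grip":1,"offset":[-14,-20,0],"angular":[0,0,0]},{"grip":1,"offset":[-42,-56,0],"angular":[0,0,0]},{"grip":1,"offset":[-70,-95,0],"angular":[0,0,0]},{"grip":1,"offset":[-98,-132,0],"angular":[0,0,0]},{"grip":1,"offset":[-126,-170,0],"angular":[0,0,0]},{"grip":1,"offset":[-154,-207,0],"angular":[0,0,0]},{"grip":1,"offset":[-182,-245,0],"angular":[0,0,0]},{"grip":1,"offset":[-210,-282,0],"angular":[0,0,0]},{"grip":1,"offset":[-238,-320,0],"angular":[0,0,0]},{"grip":1,"offset":[-258,-348,0],"angular":[0,0,0]}]'
python3 -m crank '[{"grip":1,"offset":[-14,-19,0],"angular":[0,0,0]},{"grip":1,"offset":[-21,-28,0],"angular":[0,0,0]},{"grip":1,"offset":[-21,-28,0],"angular":[0,0,0]},{"grip":1,"offset":[-21,-28,0],"angular":[0,0,0]},{"grip":1,"offset":[-21,-28,0],"angular":[0,0,0]}]'
python3 - <<'E'
from h import *
import pickle
s=snap('wrist','w4.png');pickle.dump(s,open('s4.pkl','wb'))
p=proj(s,[.5597,-.1696,.08]);print(p)
u=int(np.clip(p[0],80,560));v=int(np.clip(p[1],60,420))
print(u,v);cv2.imwrite('pics/w4c.png',cv2.resize(s['pixels'][v-60:v+60,u-80:u+80,::-1],(800,600),interpolation=cv2.INTER_CUBIC))
E
```

```text
t: 5.5
tcp_pos: [0.6347, -0.1679, 0.1982]
tool_rot: [0.15, 0.989, -0.0, -0.0]
force: [0.8, 0.4, -3.9]
finger_gap: 0.286
t: 6.0
tcp_pos: [0.6453, -0.1954, 0.199]
tool_rot: [0.148, 0.989, 0.001, -0.001]
force: [-0.6, 0.4, -4.1]
finger_gap: 0.291
[319.11631438 110.076176  ]
319 110
```

View pics/w4.png

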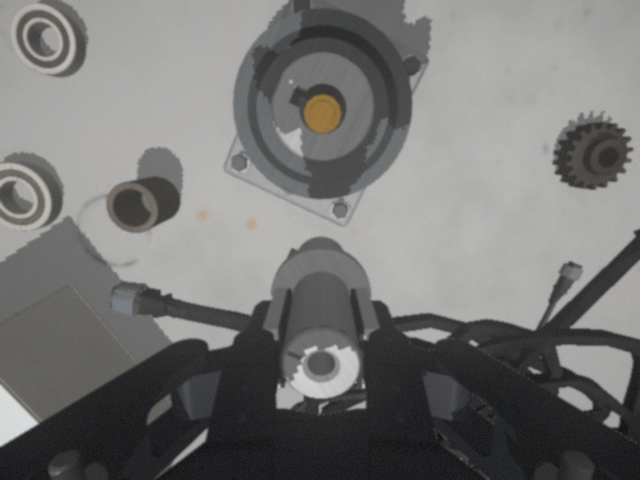

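View pics/w4c.png

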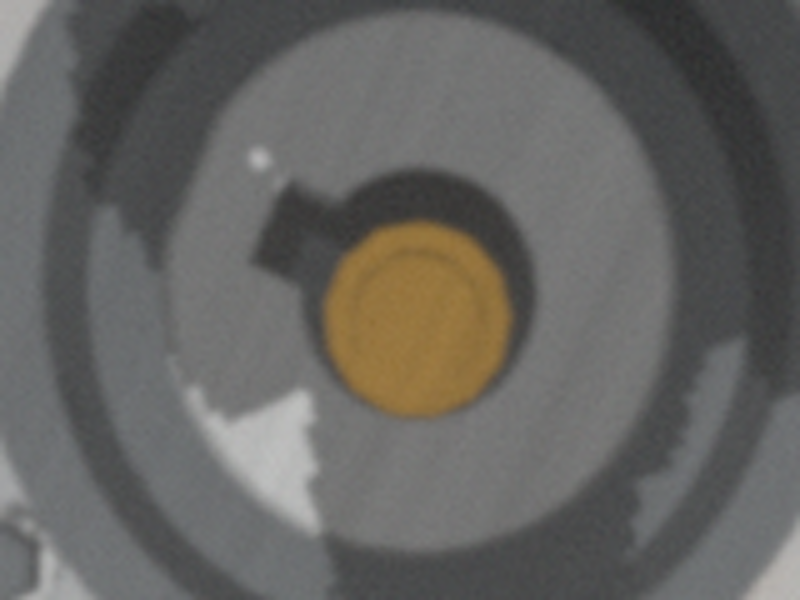

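```bash
python3 - <<'E'
from h import *
import pickle
s=pickle.load(open('s4.pkl','rb'))
f=lambda x,y:((x+.5)/5-.5+239,(y+.5)/5-.5+50)
def fit(P):
    P=np.array(P);A=np.c_[2*P,np.ones(len(P))];x=np.linalg.lstsq(A,(P**2).sum(1),rcond=None)[0]
    return x[:2],np.sqrt(x[2]+x[:2]@x[:2])
hub=[ray(s,*f(*p),.08)[:2] for p in [(170,270),(675,275),(422,10),(415,552),(215,120),(625,135),(300,510),(560,510)]]
bore=[ray(s,*f(*p),.08)[:2] for p in [(537,290),(422,168),(303,300),(340,202),(505,215),(522,350),(320,365),(420,418)]]
print('hub',fit(hub),'bore',fit(bore))
c=fit(hub)[0]
a=ray(s,*f(292,182),.08)[:2];b=ray(s,*f(252,262),.08)[:2];m=(a+b)/2
for cc in(c,fit(bore)[0]): print(np.linalg.norm(m-cc),np.degrees(np.arctan2(*(m-cc)[::-1])))
n=b-a;print('w',np.linalg.norm(n),'perp ang',np.degrees(np.arctan2(*n[::-1]))-90)
st=manip.sense();print(st['tcp_pos'],st['tool_rot'])
# held shaft top
z=st['tcp_pos'][2]+.0425
t=ray(s,320.5,362,z);print('top ctr',t)
im=s['pixels'][320:410,260:380,::-1];cv2.imwrite('pics/w4s.png',cv2.resize(im,(800,600),interpolation=cv2.INTER_CUBIC))
# where does tcp axis at that height project?
print(proj(s,[*st['tcp_pos'][:2],z]))
E
```

```text
hub (array([ 0.55905671, -0.16678775]), np.float64(0.03389458867232363)) bore (array([ 0.55957932, -0.16736885]), np.float64(0.015726541825876402))
0.02166792062758634 -130.41908106253217
0.021578273479912796 -132.47639812360268
w 0.011353183941278338 perp ang -136.13758294181076
[ 0.64545826 -0.19545091  0.19918136] [ 1.47941136e-01  9.88995885e-01  3.93965135e-04 -6.35671225e-04]
top ctr [ 0.6430193  -0.19432532  0.24168136]
[319.33697804 369.50898532]
```

View pics/w4s.png

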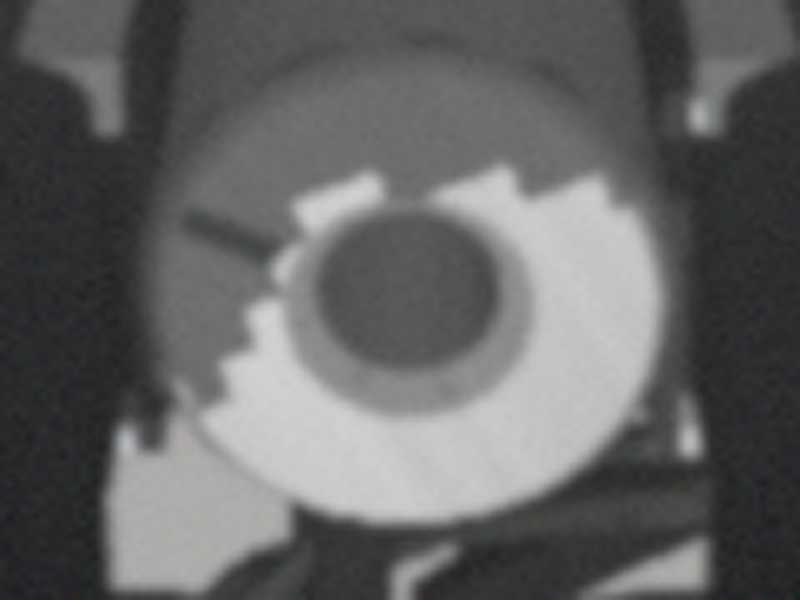

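```bash
python3 - <<'E'
from h import *
import pickle
s=pickle.load(open('s4.pkl','rb'))
f=lambda x,y:((x+.5)*.15-.5+260,(y+.5)*.15-.5+320)
c=ray(s,*f(405,284),.2417)
e=[ray(s,*f(*p),.2417) for p in [(150,284),(660,284),(405,45),(405,522)]]
print([1000*np.linalg.norm(x-c) for x in e])
for p in[(187,217),(230,235)]:
  l=ray(s,*f(*p),.2417);print(1000*np.linalg.norm(l-c),np.degrees(np.arctan2(*(l-c)[[1,0]])))
print(c,rel([.5605,-.1679,.166]))
E
```

```text
[np.float64(11.82933607549126), np.float64(11.834420183719477), np.float64(12.265284208531673), np.float64(12.963376593325387)]
10.62899182963495 -126.37222436533547
8.47191742791485 -124.76845828173242
[ 0.64305064 -0.19439155  0.2417    ] [89.25581968  1.46422562 33.30489538]
```

```bash
python3 -m crank '[{"grip":1,"offset":[15,0,0],"angular":[0,0,1]},{"grip":1,"offset":[30,0,0],"angular":[0,0,2]},{"grip":1,"offset":[45,0,5],"angular":[0,0,3]},{"grip":1,"offset":[60,1,12],"angular":[0,0,4]},{"grip":1,"offset":[75,1.5,20],"angular":[0,0,4]},{"grip":1,"offset":[85,1.5,26],"angular":[0,0,4]},{"grip":1,"offset":[89.3,1.5,31],"angular":[0,0,4]},{"grip":1,"offset":[89.3,1.5,31],"angular":[0,0,4]},{"grip":1,"offset":[89.3,1.5,31],"angular":[0,0,4]},{"grip":1,"offset":[89.3,1.5,31],"angular":[0,0,4]}]'
python3 - <<'E'
from h import *
import pickle
d={n:snap(n,n+'5.png') for n in('wrist','side','top')}
pickle.dump(d,open('s5.pkl','wb'))
st=manip.sense();print(st['tcp_pos'],st['tool_rot'])
s=d['side'];p=proj(s,[.5593,-.1675,.09]);print(p)
u,v=map(int,p);v-=15
print(u,v)
a=s['pixels'][v-60:v+60,u-80:u+80,::-1]
cv2.imwrite('pics/s5c.png',cv2.resize(a,(800,600),interpolation=cv2.INTER_CUBIC))
E
```

```text
t: 7.05
tcp_pos: [0.5622, -0.17, 0.1689]
tool_rot: [0.183, 0.983, -0.0, 0.001]
force: [-0.2, -0.4, -4.2]
finger_gap: 0.287
[ 0.56167084 -0.16997248  0.16859495] [ 1.83239819e-01  9.83068107e-01 -1.52550702e-04  4.92256927e-04]
[354.52466876 288.16194964]
354 273
```

View pics/s5c.png

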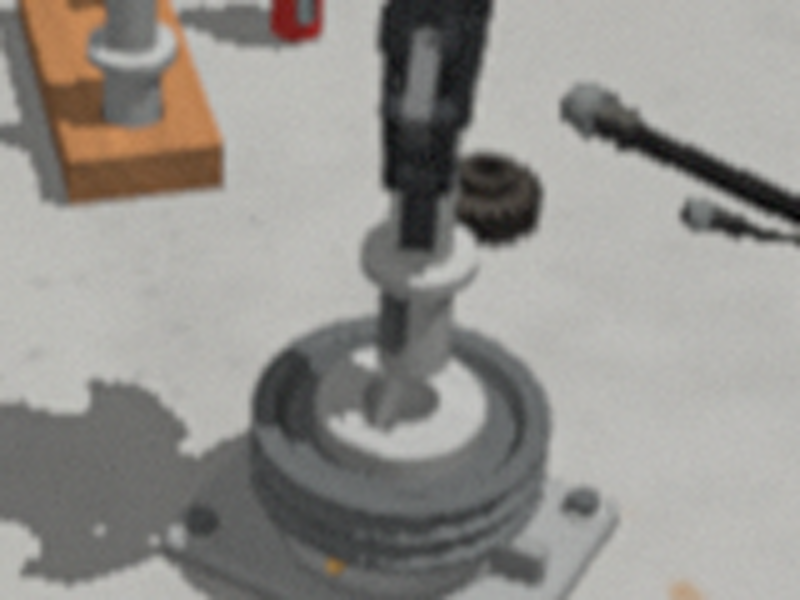

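View pics/wrist5.png

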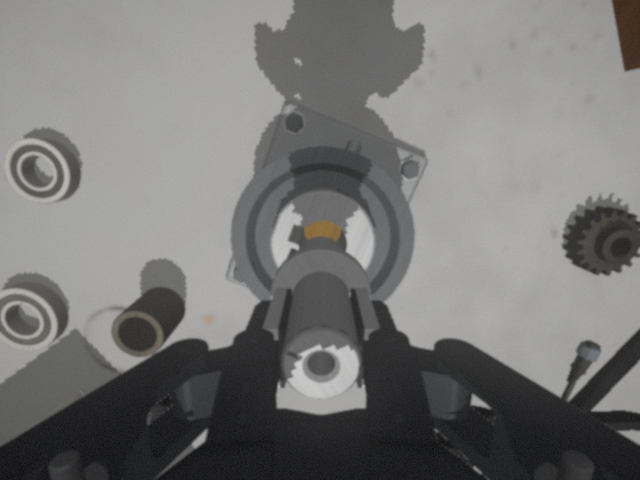

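```bash
python3 - <<'E'
from h import *
import pickle
d=pickle.load(open('s5.pkl','rb'))
s=d['side'];g=lambda p:((p[0]-274+.5)*5-.5,(p[1]-213+.5)*5-.5)
tc=np.array([.5617,-.1700,.1687])
for dz in(-.0675,-.0175,-.0095,0): print(dz,g(proj(s,tc+[0,0,dz])))
f=lambda x,y:((x+.5)/5-.5+274,(y+.5)/5-.5+213)
print('hub side',ray(s,*f(402,403),.08),'shaft collar top at z',ray(s,*f(420,256),tc[2]-.0095))
for h in([.5593,-.1675,.08],[.5597,-.1696,.08]):print(g(proj(s,h)))
t=d['top'];cv2.imwrite('pics/t5c.png',cv2.resize(t['pixels'][190:250,345:425,::-1],(800,600),interpolation=cv2.INTER_CUBIC))
t=d['wrist'];cv2.imwrite('pics/w5c.png',cv2.resize(t['pixels'][180:285,250:390,::-1],(800,600),interpolation=cv2.INTER_CUBIC))
E
```

```text
-0.0675 (np.float64(413.3337465733511), np.float64(360.081040760637))
-0.0175 (np.float64(420.34339441741804), np.float64(262.7208534954333))
-0.0095 (np.float64(421.504929059658), np.float64(246.58777052191152))
0 (np.float64(422.8991782112983), np.float64(227.22240987644324))
hub side [ 0.5577649  -0.17141693  0.08      ] shaft collar top at z [ 0.55963664 -0.17572492  0.1592    ]
(np.float64(403.33308167264886), np.float64(396.3351180059378))
(np.float64(405.5152960259103), np.float64(399.56087431306327))
```

View pics/w5c.png

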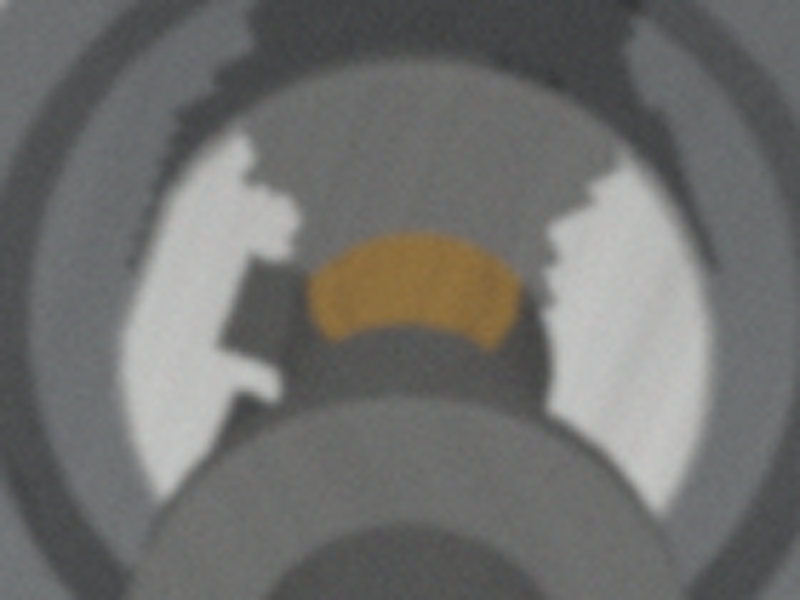

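```bash
python3 - <<'E'
from h import *
for i in range(3): print(manip.sense()['tcp_pos'])
E
```

```text
[ 0.56167084 -0.16997248  0.16859495]
[ 0.56167084 -0.16997248  0.16859495]
[ 0.56167084 -0.16997248  0.16859495]
```

```bash
python3 -m crank '[{"grip":1,"offset":[3,1.5,0],"angular":[0,0,0]},{"grip":1,"offset":[3,1.5,5],"angular":[0,0,0]},{"grip":1,"offset":[3,1.5,10],"angular":[0,0,0]},{"grip":1,"offset":[3,1.5,14],"angular":[0,0,0]},{"grip":1,"offset":[3,1.5,17],"angular":[0,0,0]},{"grip":1,"offset":[3,1.5,17],"angular":[0,0,0]},{"grip":1,"offset":[3,1.5,17],"angular":[0,0,0]}]'
python3 - <<'E'
from h import *
import pickle
d={n:snap(n) for n in('wrist','side')}
pickle.dump(d,open('s6.pkl','wb'))
a=cv2.resize(d['side']['pixels'][223:318,284:424,::-1],(400,300),interpolation=cv2.INTER_CUBIC)
b=cv2.resize(d['wrist']['pixels'][180:285,250:390,::-1],(400,300),interpolation=cv2.INTER_CUBIC)
a=cv2.resize(d['side']['pixels'][243:318,304:404,::-1],(800,600),interpolation=cv2.INTER_CUBIC)
cv2.imwrite('pics/s6.png',a);cv2.imwrite('pics/w6.png',b)
E
```

```text
t: 7.9
tcp_pos: [0.5588, -0.1673, 0.1512]
tool_rot: [0.183, 0.983, 0.0, -0.0]
force: [0.4, -0.5, -3.8]
finger_gap: 0.288
```

View pics/s6.png

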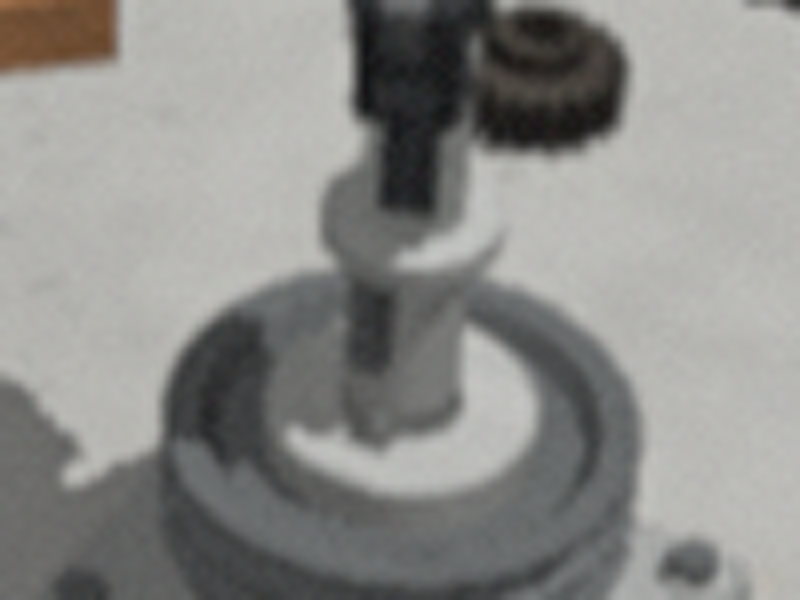

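View pics/w6.png

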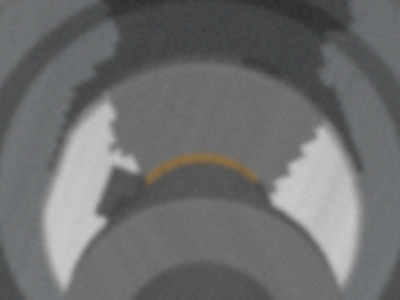

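The shaft foot sits over the bore (side crop (405,420)) and the key (370,330) is above the keyway notch (372,435). I'll lower it gently and watch the force.

```bash
python3 -m crank '[{"grip":1,"offset":[0,0,3],"angular":[0,0,0]},{"grip":1,"offset":[0,0,6],"angular":[0,0,0]},{"grip":1,"offset":[0,0,6],"angular":[0,0,0]}]'
python3 -m crank '[{"grip":1,"offset":[0,0,3],"angular":[0,0,0]},{"grip":1,"offset":[0,0,6],"angular":[0,0,0]},{"grip":1,"offset":[0,0,6],"angular":[0,0,0]}]'
```

```text
t: 8.3
tcp_pos: [0.5586, -0.1671, 0.1448]
tool_rot: [0.183, 0.983, 0.0, -0.0]
force: [0.4, -0.8, -4.1]
finger_gap: 0.289
t: 8.6
tcp_pos: [0.5588, -0.1672, 0.1388]
tool_rot: [0.183, 0.983, 0.0, -0.0]
force: [0.9, 0.1, -4.2]
finger_gap: 0.289
```

```bash
python3 -m crank '[{"grip":1,"offset":[0,0,2],"angular":[0,0,0]},{"grip":1,"offset":[0,0,4],"angular":[0,0,0]},{"grip":1,"offset":[0,0,4],"angular":[0,0,0]}]'
python3 -m crank '[{"grip":1,"offset":[0,0,2],"angular":[0,0,0]},{"grip":1,"offset":[0,0,4],"angular":[0,0,0]},{"grip":1,"offset":[0,0,4],"angular":[0,0,0]}]'
python3 -m crank '[{"grip":1,"offset":[0,0,1.5],"angular":[0,0,0]},{"grip":1,"offset":[0,0,3],"angular":[0,0,0]},{"grip":1,"offset":[0,0,3],"angular":[0,0,0]}]'
python3 - <<'E'
from h import *
import pickle
d={n:snap(n) for n in('wrist','side')}
cv2.imwrite('pics/s7.png',cv2.resize(d['side']['pixels'][243:318,304:404,::-1],(800,600),interpolation=cv2.INTER_CUBIC))
st=manip.sense();print(st['tcp_pos'],st['force'],st['ft_torque'])
E
```

```text
t: 8.9
tcp_pos: [0.5588, -0.1672, 0.1351]
tool_rot: [0.183, 0.983, 0.0, -0.0]
force: [1.6, -0.8, -4.2]
finger_gap: 0.291
t: 9.2
tcp_pos: [0.5588, -0.1672, 0.131]
tool_rot: [0.183, 0.983, 0.0, -0.0]
force: [0.6, -0.0, -3.0]
finger_gap: 0.288
t: 9.5
tcp_pos: [0.5593, -0.1676, 0.1284]
tool_rot: [0.183, 0.983, -0.0, 0.001]
force: [-0.0, -1.1, -3.5]
finger_gap: 0.288
[ 0.55921482 -0.16754203  0.12845409] [ 1.13835382 -0.67394642 -4.24548366] [-0.12349944 -0.18612579 -0.00531701]
```

View pics/s7.png

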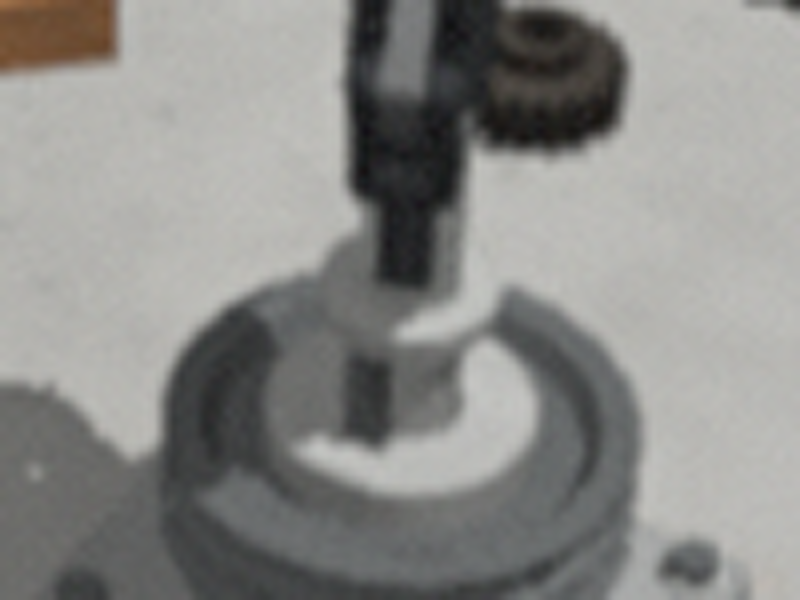

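```bash
python3 -m crank '[{"grip":1,"offset":[0,0,1.5],"angular":[0,0,0]},{"grip":1,"offset":[0,0,3],"angular":[0,0,0]},{"grip":1,"offset":[0,0,3],"angular":[0,0,0]}]'
python3 -m crank '[{"grip":1,"offset":[0,0,1.5],"angular":[0,0,0]},{"grip":1,"offset":[0,0,3],"angular":[0,0,0]},{"grip":1,"offset":[0,0,3],"angular":[0,0,0]}]'
python3 - <<'E'
from h import *
d={n:snap(n) for n in('wrist','side')}
cv2.imwrite('pics/s8.png',cv2.resize(d['side']['pixels'][243:318,304:404,::-1],(800,600),interpolation=cv2.INTER_CUBIC))
st=manip.sense();print(st['tcp_pos'],st['force'],st['ft_torque'])
E
```

```text
t: 9.9
tcp_pos: [0.5594, -0.1677, 0.1253]
tool_rot: [0.183, 0.983, -0.0, 0.001]
force: [1.3, -2.1, -2.9]
finger_gap: 0.287
t: 10.2
tcp_pos: [0.5594, -0.1677, 0.1223]
tool_rot: [0.183, 0.983, -0.0, 0.001]
force: [2.2, -2.4, -4.1]
finger_gap: 0.285
[ 0.55936569 -0.16761936  0.12238128] [ 2.99201954 -1.06352196 -3.16777512] [-0.54283553 -0.60689434  0.01381232]
```

View pics/s8.png

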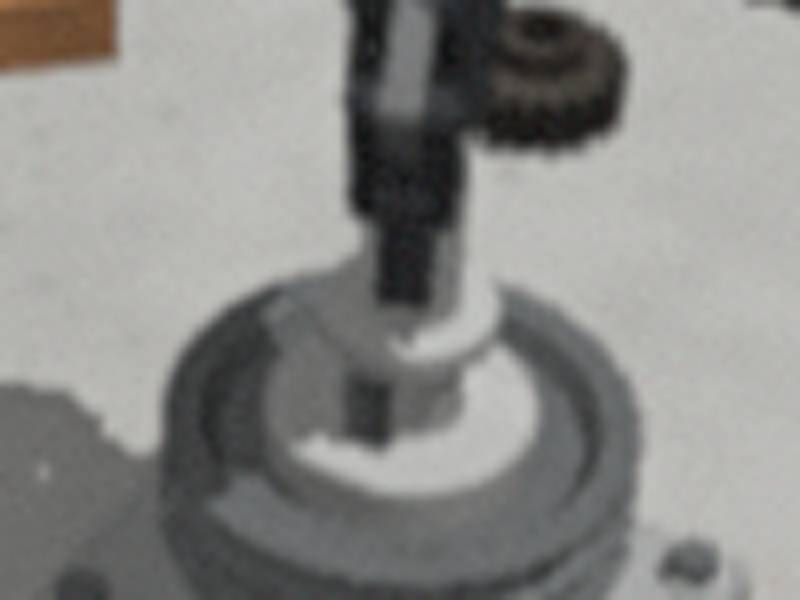

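Key is entering the slot (side crop (368,415)). The only extra force is about 3 N sideways, so I'll ease 0.7 mm in −tool x and continue down.

```bash
python3 -m crank '[{"grip":1,"offset":[-0.7,0,1.5],"angular":[0,0,0]},{"grip":1,"offset":[-0.7,0,3],"angular":[0,0,0]},{"grip":1,"offset":[-0.7,0,3],"angular":[0,0,0]}]'
python3 -m crank '[{"grip":1,"offset":[0,0,1.5],"angular":[0,0,0]},{"grip":1,"offset":[0,0,3],"angular":[0,0,0]},{"grip":1,"offset":[0,0,3],"angular":[0,0,0]}]'
python3 -m crank '[{"grip":1,"offset":[0,0,1.5],"angular":[0,0,0]},{"grip":1,"offset":[0,0,3],"angular":[0,0,0]},{"grip":1,"offset":[0,0,3],"angular":[0,0,0]}]'
python3 - <<'E'
from h import *
st=manip.sense();print(st['tcp_pos'],st['force'],st['ft_torque'])
E
```

```text
t: 10.6
tcp_pos: [0.5596, -0.1676, 0.1192]
tool_rot: [0.183, 0.983, -0.0, 0.0]
force: [3.6, -2.1, -3.7]
finger_gap: 0.287
t: 10.9
tcp_pos: [0.5596, -0.1676, 0.1162]
tool_rot: [0.183, 0.983, -0.0, 0.0]
force: [2.7, -2.5, -3.1]
finger_gap: 0.289
t: 11.2
tcp_pos: [0.5596, -0.1676, 0.1132]
tool_rot: [0.183, 0.983, -0.0, 0.0]
force: [3.5, -2.8, -2.8]
finger_gap: 0.289
[ 0.5596412  -0.16759641  0.11318496] [ 3.4576272  -2.7527216  -2.80064806] [-0.52741262 -0.6092773   0.065421  ]
```

```bash
python3 -m crank '[{"grip":1,"offset":[-0.5,0,2],"angular":[0,0,0]},{"grip":1,"offset":[-0.5,0,4],"angular":[0,0,0]},{"grip":1,"offset":[-0.5,0,4],"angular":[0,0,0]}]' 100
python3 -m crank '[{"grip":1,"offset":[0,0,2],"angular":[0,0,0]},{"grip":1,"offset":[0,0,4],"angular":[0,0,0]},{"grip":1,"offset":[0,0,4],"angular":[0,0,0]}]'
python3 -m crank '[{"grip":1,"offset":[0,0,1.5],"angular":[0,0,0]},{"grip":1,"offset":[0,0,3],"angular":[0,0,0]},{"grip":1,"offset":[0,0,3],"angular":[0,0,0]}]'
python3 - <<'E'
from h import *
d={n:snap(n) for n in('wrist','side')}
cv2.imwrite('pics/s9.png',cv2.resize(d['side']['pixels'][243:318,304:404,::-1],(800,600),interpolation=cv2.INTER_CUBIC))
st=manip.sense();print(st['tcp_pos'],st['force'],st['ft_torque'])
E
```

```text
t: 11.5
tcp_pos: [0.5598, -0.1676, 0.1089]
tool_rot: [0.183, 0.983, 0.0, -0.0]
force: [2.9, -0.8, -4.1]
finger_gap: 0.284
t: 11.8
tcp_pos: [0.5598, -0.1676, 0.1049]
tool_rot: [0.183, 0.983, 0.0, -0.0]
force: [1.9, -2.4, -3.2]
finger_gap: 0.28
t: 12.1
tcp_pos: [0.5599, -0.1676, 0.1028]
tool_rot: [0.183, 0.983, -0.0, 0.0]
force: [1.7, -2.1, 2.8]
finger_gap: 0.278
[ 0.55994999 -0.16765145  0.10274884] [ 1.18080478 -1.84843117  3.51984585] [-0.30830845 -0.20592782  0.05245867]
```

View pics/s9.png

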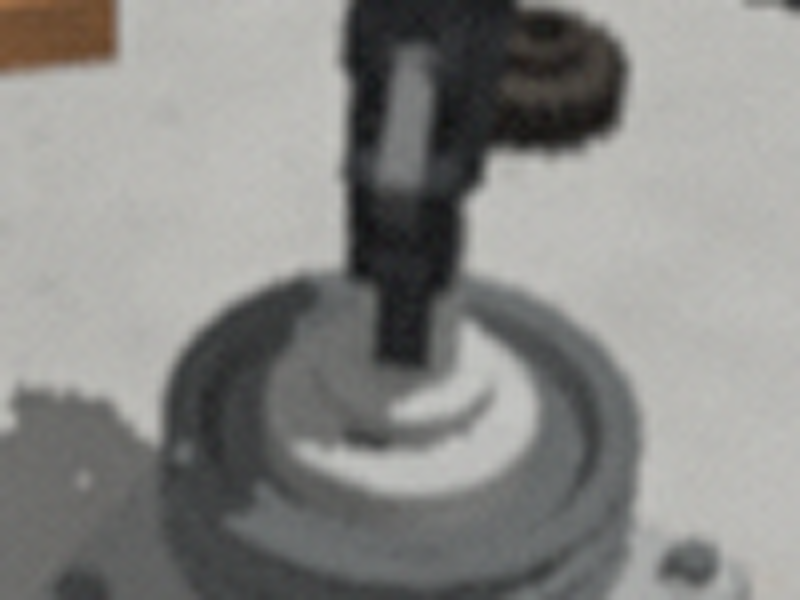

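```bash
python3 -m crank '[{"grip":1,"offset":[0,0,1.5],"angular":[0,0,0]},{"grip":1,"offset":[0,0,3],"angular":[0,0,0]},{"grip":1,"offset":[0,0,3],"angular":[0,0,0]}]'
python3 -m crank '[{"grip":1,"offset":[0,0,1],"angular":[0,0,0]},{"grip":1,"offset":[0,0,1],"angular":[0,0,0]},{"grip":1,"offset":[0,0,1],"angular":[0,0,0]}]'
python3 -m crank '[{"grip":1,"offset":[0,0,0.7],"angular":[0,0,0]},{"grip":1,"offset":[0,0,0.7],"angular":[0,0,0]},{"grip":1,"offset":[0,0,0.7],"angular":[0,0,0]}]'
python3 -m crank '[{"grip":1,"offset":[0,0,0.5],"angular":[0,0,0]},{"grip":1,"offset":[0,0,0.5],"angular":[0,0,0]},{"grip":1,"offset":[0,0,0.5],"angular":[0,0,0]}]'
```

```text
t: 12.5
tcp_pos: [0.56, -0.1676, 0.0996]
tool_rot: [0.183, 0.983, -0.0, 0.0]
force: [0.5, -2.3, 4.6]
finger_gap: 0.285
t: 12.8
tcp_pos: [0.56, -0.1677, 0.0988]
tool_rot: [0.183, 0.983, -0.0, 0.0]
force: [1.4, -1.6, 6.1]
finger_gap: 0.283
t: 13.1
tcp_pos: [0.56, -0.1676, 0.0982]
tool_rot: [0.183, 0.983, -0.0, 0.0]
force: [-0.0, -1.2, 6.3]
finger_gap: 0.283
t: 13.4
tcp_pos: [0.56, -0.1677, 0.0979]
tool_rot: [0.183, 0.983, -0.0, 0.0]
force: [0.2, -1.6, 7.0]
finger_gap: 0.286
```

```bash
python3 -m crank '[{"grip":1,"offset":[0,0,0.5],"angular":[0,0,0]},{"grip":1,"offset":[0,0,0.5],"angular":[0,0,0]},{"grip":1,"offset":[0,0,0.5],"angular":[0,0,0]}]'
python3 -m crank '[{"grip":1,"offset":[0,0,0.5],"angular":[0,0,0]},{"grip":1,"offset":[0,0,0.5],"angular":[0,0,0]},{"grip":1,"offset":[0,0,0.5],"angular":[0,0,0]}]'
python3 -m crank '[{"grip":1,"offset":[0,0,0.5],"angular":[0,0,0]},{"grip":1,"offset":[0,0,0.5],"angular":[0,0,0]},{"grip":1,"offset":[0,0,0.5],"angular":[0,0,0]}]'
```

```text
t: 13.7
tcp_pos: [0.5601, -0.1677, 0.0979]
tool_rot: [0.183, 0.983, -0.0, 0.0]
force: [0.6, -1.0, 11.5]
finger_gap: 0.28
t: 14.0
tcp_pos: [0.5601, -0.1677, 0.0979]
tool_rot: [0.183, 0.983, -0.0, 0.0]
force: [-1.1, -0.4, 13.3]
finger_gap: 0.28
t: 14.3
tcp_pos: [0.5601, -0.1677, 0.0979]
tool_rot: [0.183, 0.983, -0.0, 0.001]
force: [-1.6, -0.2, 15.9]
finger_gap: 0.28
```

The TCP has stopped at z = 0.0979 while the force climbs beyond the spring's, so the collar is on the hub. Next a visual check.

```bash
python3 -m crank '[{"grip":1,"offset":[0,0,0],"angular":[0,0,0]},{"grip":1,"offset":[0,0,0],"angular":[0,0,0]},{"grip":1,"offset":[0,0,0],"angular":[0,0,0]},{"grip":1,"offset":[0,0,0],"angular":[0,0,0]},{"grip":1,"offset":[0,0,0],"angular":[0,0,0]}]'
python3 - <<'E'
from h import *
d={n:snap(n,n+'10.png') for n in('wrist','side','top')}
cv2.imwrite('pics/s10.png',cv2.resize(d['side']['pixels'][243:318,304:404,::-1],(800,600),interpolation=cv2.INTER_CUBIC))
st=manip.sense();print(st['tcp_pos'],st['force'],st['ft_torque'],st['qd'])
E
```

```text
t: 14.8
tcp_pos: [0.5601, -0.1677, 0.0979]
tool_rot: [0.183, 0.983, -0.0, 0.0]
force: [-1.7, -1.5, 15.8]
finger_gap: 0.282
[ 0.56007067 -0.16768862  0.09785731] [-1.96777352 -0.38321191 15.22089912] [-0.00282075  0.3375792   0.01268678] [-0.00046155 -0.00073271  0.00084368  0.00022646  0.00072432  0.00102899]
```

View pics/s10.png

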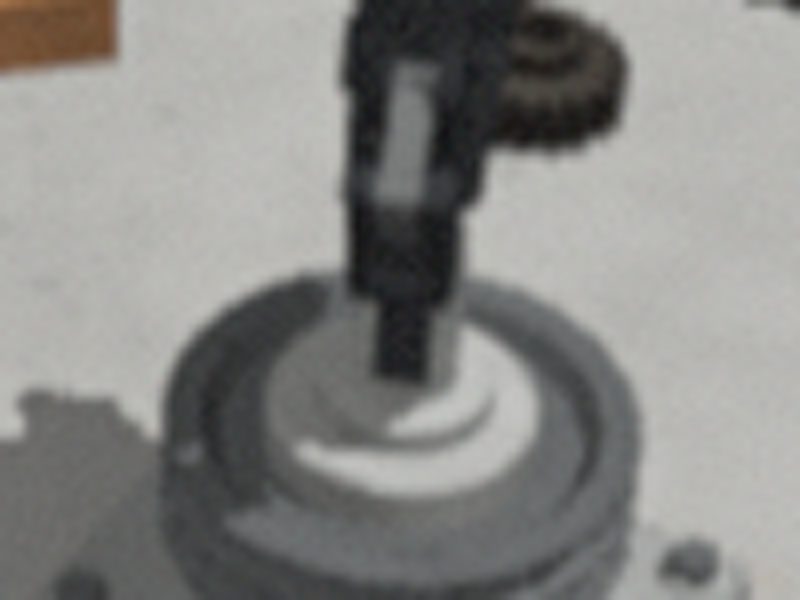

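View pics/side10.png

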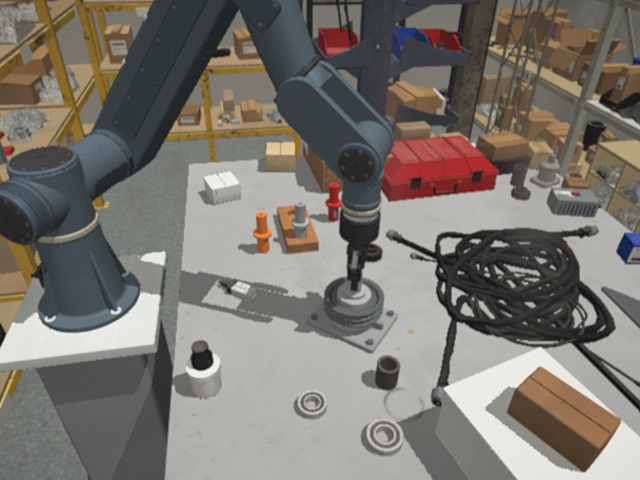

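View pics/wrist10.png

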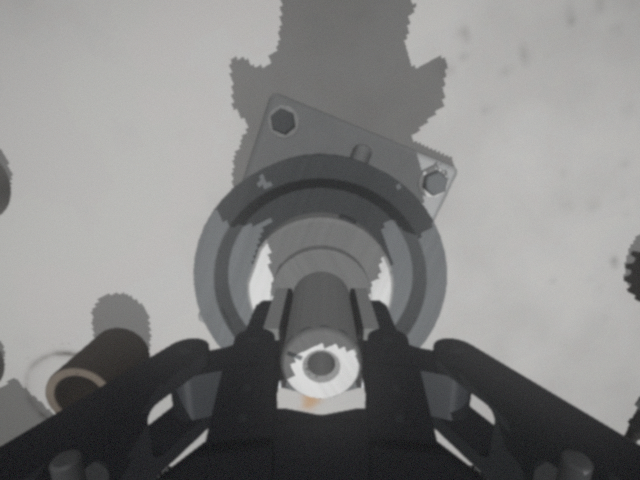

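The collar lies flat on the hub face (side crop (405,410)) with no gap. The shaft is upright in the pads, and the plain shaft (side (299,215)) and the spares have not moved. The state is steady with about 15 N of downward push, so I'm handing in.

```bash
python3 -c "
from station import manip
print(manip.sign_off())"
```

```text
the job is handed in; nothing more can be done
None
```

The keyed shaft is in the pulley hub with its key in the keyway and its collar on the hub face, and the arm is still gripping and pressing it. I handed the job in at about 15 s on the robot's clock; `manip.sign_off()` gives no verdict.

**What I did:** I identified the keyed shaft by its dark key and scribed line and gripped it by the journal. After lifting it clear I turned it about 4° to match the keyway. It went down without the key riding on the hub face, with at most about 4–5 N sideways. The grip was set to 100 N for the final press.

**Last checks:**
- **Seating:** the TCP stopped at z = 0.0979 m while the push rose to about 15 N net, which is above the spring's force. The side view shows no gap under the collar.
- **Position:** the arm was at rest, and the TCP was within about 1 mm of the bore axis as measured with the wrist camera.
- **Other parts:** the plain shaft is upright in the stand. The spares looked unmoved in the last pictures, which I judged by eye and did not measure.

**What disagreed:**
- The hub centre differed by 2–4 mm between cameras.
- The scribed line's direction read −131° in one view and about −126° in another. I went by the wrist and side views and the contact forces.
- I had no direct reading of the spring cup's travel; I inferred it from the force and the TCP height.

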